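Pull the drain plug of the bead cleaner

ROBOT

A 6-joint arm with a two-finger parallel gripper is mounted at the origin on the work surface. World frame = base frame: x ahead of the robot, y to its left, z up, the work surface at z = 0. Lengths are in m, angles in degrees, forces in N, time in s.
With the tool pointing down it reaches from about 0.325 to 0.85 m from the base axis. Payload 15.5 kg.
Tool frame: the origin (TCP) lies midway between the tips of the shut fingers; the grasp point (between the pads) lies 19 mm behind it; y points along the fingers, x is the direction in which the jaws open and shut, and the axes are right-handed (so a half turn about y gives the same grasp; the last joint's range is limited). The gripper opens to 91 mm and grips with 3 to 60 N. Pads are 32 mm wide; open, the fingers measure 118 mm over their backs; the gripper's body (76 mm by 178 mm) begins 60 mm behind the grasp point.
Start: joints at [60.132, 28.281, 77.091, -0, 74.628, -5.472], TCP at [0.258, 0.569, 0.184] pointing down, gripper open.
Joint ranges: [-166.48, 166.48], [-47.26, 123.95], [12.59, 153.08], [-70.14, 250.14], [6.76, 159.57], [-176.63, 176.63]. Speed limits (degrees/s): [108.29, 108.29, 147.25, 172.46, 172.46, 172.46].

INTERFACE

Orientations are given as a 3x3 rotation matrix whose columns are the frame's x, y, z axes.
In Python, from bench import ctrl gives the robot as it stands. The module is installed in compiled form; this text tells all that it offers. Calls block until the motion is done:
- ctrl.goto(position, orientation): joint-space move of the TCP to a pose.
- ctrl.move_l(position, vel=0.15, ori=None, contact_N=None): straight line of the TCP; ori=None keeps the orientation; vel is the mean speed in m/s. With contact_N (N) it stops when the force on the tool has changed by that much, and returns True; else False.
- ctrl.movej(angles): joint-space move.
- ctrl.command_gripper(opening): opening from 0.0 (shut) to 1.0 (fully open); the grip force is fixed at half the most; returns when the fingers have stopped.
- ctrl.sleep(seconds).
- ctrl.ik(position, orientation): joint angles nearest the present ones, or None.
- ctrl.read_camera(name): name is "scene" or "side" or "wrist"; returns the picture (400x640x3 uint8, blue, green, red); there is no depth.
- ctrl.camera_params(name): a dict with "fx", "fy", "cx", "cy" (pixels), "pose" (4x4, takes a point from camera to world coordinates); the wrist camera has in their place "T_tool_cam" (4x4, takes a point from camera to tool coordinates, whose origin is the TCP and whose axes are the tool frame's). Camera axes: x right, y up, looking along -z (the intrinsics and any distortion apply to the point x, -y, -z); pixel columns grow to the right and rows downward; lengths in m; the calibration is good to about 2 mm. A picture is of the moment at which its call begins: read the wrist's pose just before it. camera_params takes no time and is no camera call.
A pose or a line that the arm cannot do raises ctrl.MotionError and nothing moves.
- ctrl.sign_off(): hands the job in, once; it reports no verdict.
Readings, each from a call of its own:
- ctrl.current_t(): time.
- ctrl.current_q(): joint angles.
- ctrl.current_dq(): joint speeds.
- ctrl.current_effort(): joint torques, N m.
- ctrl.current_tool_pos(): TCP position.
- ctrl.current_eef_rot(): TCP orientation.
- ctrl.current_contact_force(): force on the tool from outside, world axes, zero at the start.
- ctrl.current_wrist_torque(): the same for the moment, N m.
- ctrl.current_grip_width(): opening from 0.0 (shut) to 1.0 (fully open).
Only numpy, scipy, OpenCV 4.12 (cv2) and the standard library are available. Lean on these libraries where they do the work, as an engineer would, in place of code of your own. Each camera call takes 0.05 s, during which the arm holds its last target. There are 200 camera calls.

TASK

The small ultrasonic cleaner on the jewellery bench is empty and should air out: take out its drain plug, the one with the lever. Unscrew it by swinging its slanting lever up until it stands upright, draw it straight out of the port once the thread lets go, and lower it into the plain open tray (not the divided bead case), letting go only when it is down on the tray's floor.

Things in the scene. Friction and masses are not known exactly. Their poses are not given: they have to be found in the camera images.
- plug_lever (a point): Grip point in the black lever of the loose drain plug (0.18 kg): a flat bar 12 mm thick along the plug's axis, 16 mm wide, its tip 62 mm from the axis. The point is 45 mm from the axis, 50 mm out from the port's face (44 mm free behind the bar). x: along the plug's axis into the port; y: along the lever to its tip. At the start it rests on a stop, 30 degrees above level, slanting to world +x.
- plug_shank (a point): Middle of the plug's steel shank (23 mm diameter, 50 mm long; 34 mm collar against the port's face, then a 14 mm neck out to the lever), on its axis: from plug_lever 75 mm along x and -45 mm along y of the same axes. 25 mm inside the face at the start. A pinched lever hardly pivots between the fingers: turn the tool along with it.
- port (a point): Port mouth centre, 75 mm up the face of the fixed drain block (105 mm high) at the foot of the steel cleaner. x level into the port, y level to the side the lever leans to, z up. Quarter-turn thread, 2 mm end play: holds till the lever is within 10 degrees of upright; stop 10 degrees past. Turns easily, falls back if let go. Then slides along -x, clear after 52 mm. The fixed cap stays.
- tray (a point): Centre of the inner floor, 4 mm above the table, of the plain white open tray, 160 x 210 mm outside, 28 mm high, walls 4 mm, fixed. x across its short side, y along its long side, z up. The divided bead case with a clear lid, nearly the same size, is not the tray; their places swap at random.
There are look-alikes about, which are no part of the job. Of the things that look like the part that bears plug_lever, the largest one is meant.

How it is judged:
By the outcome, as a careful person would: the job done as asked, in the order asked, and still so for the second after the job is handed in, with the robot touching nothing.
It also fails if it takes over 45 s, if anything falls off the work surface, if the arm or the gripper's body presses on something with over 40 N, if the wrist force passes 120 N, or if a joint passes its speed limit or range.

## Working session

There is one attempt and no reset: what is moved stays moved. The work goes in short steps, each a Python script; the robot and the scene stay as the last script left them, time stands still between calls to the robot, and variables do not carry over. Pictures are saved under pics/ and viewed, about 8 in all and at most 12, crops included, and the job is handed in when it is done.

```bash
mkdir -p pics; python3 - <<'E'
from bench import ctrl
import cv2,numpy as np
np.set_printoptions(precision=4,suppress=True)
for n in ["scene","side","wrist"]:
    cv2.imwrite(f"pics/{n}0.png",ctrl.read_camera(n))
    print(n,ctrl.camera_params(n))
print(ctrl.current_eef_rot(),ctrl.current_t())
E
```

```text
scene {'fx': 436.2832786238206, 'fy': 436.2832786238206, 'cx': 315.84668337566427, 'cy': 196.8398893067211, 'pose': array([[-0.6042, -0.6201,  0.5004,  0.8585],
       [ 0.7966, -0.4561,  0.3967,  0.3624],
       [-0.0178,  0.6384,  0.7695,  0.6354],
       [ 0.    ,  0.    ,  0.    ,  1.    ]])}
side {'fx': 461.9110177099561, 'fy': 461.9110177099561, 'cx': 322.36511851111953, 'cy': 194.81150258770248, 'pose': array([[ 0.9744,  0.1797, -0.1352,  0.4241],
       [-0.2245,  0.7456, -0.6274, -0.3934],
       [-0.012 ,  0.6417,  0.7669,  0.6826],
       [ 0.    ,  0.    ,  0.    ,  1.    ]])}
wrist {'fx': 333.09551226760294, 'fy': 333.09551226760294, 'cx': 323.1683823016186, 'cy': 200.38195294308073, 'T_tool_cam': array([[ 1.    , -0.0012,  0.    , -0.0005],
       [ 0.0004,  0.2717, -0.9624, -0.2009],
       [ 0.0012,  0.9624,  0.2717,  0.0761],
       [ 0.    ,  0.    ,  0.    ,  1.    ]])}
[[ 0.413  -0.0005 -0.9107]
 [ 0.9107 -0.0008  0.4131]
 [-0.001  -1.      0.0001]] 0.15
```

View pics/scene0.png

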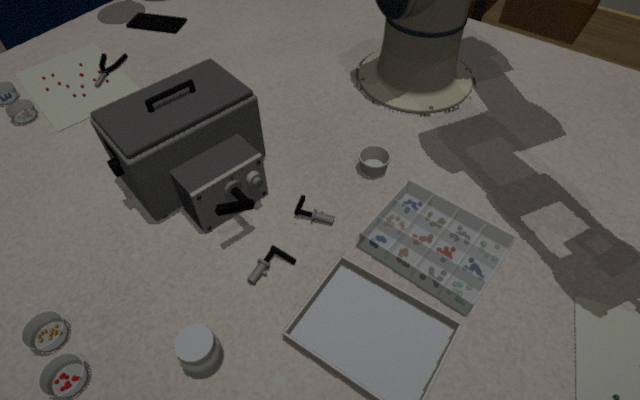

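View pics/side0.png

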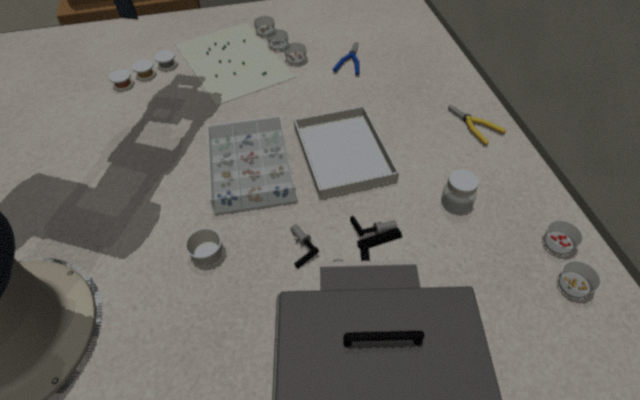

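```bash
python3 - <<'E'
import cv2,numpy as np
a=cv2.imread("pics/scene0.png")[120:290,160:345]; b=cv2.imread("pics/side0.png")[200:300,280:420]
a=cv2.resize(a,None,fx=2.9,fy=2.9,interpolation=2); b=cv2.resize(b,None,fx=2.2,fy=2.2,interpolation=2)
c=np.zeros((600,800,3),np.uint8); a=a[:,:490]
c[:a.shape[0],:a.shape[1]]=a; c[:b.shape[0],492:492+b.shape[1]]=b[:,:308]
g=np.clip(c*1.6,0,255).astype(np.uint8)
w=cv2.resize(cv2.imread("pics/wrist0.png"),(300,188)); g[230:418,495:795]=w
cv2.imwrite("pics/crop1.png",g)
E
```

```text
(no output)
```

View pics/crop1.png

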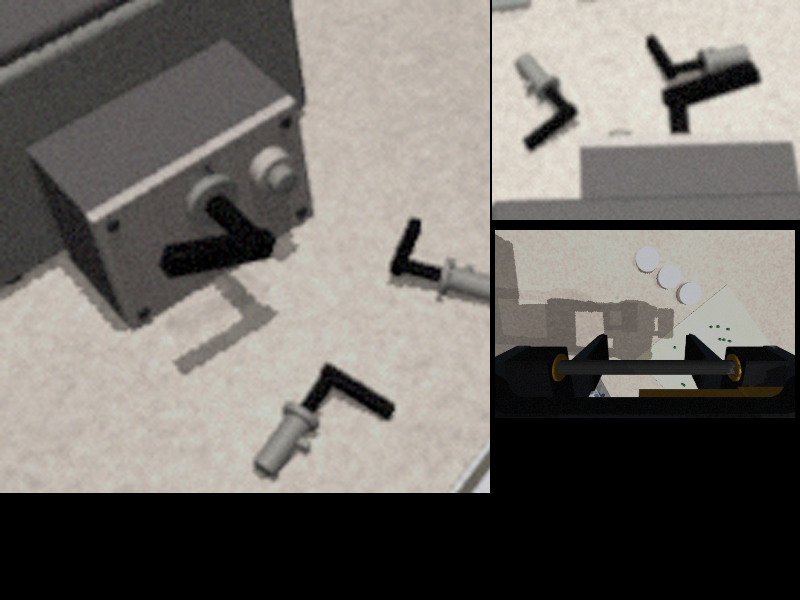

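The picture shows three lever plugs. One is in the port (scene elbow ~(251,204), tip ~(219,210)), and two smaller loose ones lie on the table at ~(315,212) and ~(268,263). The one in the port is the largest and sits in the cleaner, so it is the target. The plain tray is at scene (375,335), and the bead case is at (435,245). Next I'll triangulate.

```bash
cat > h.py <<'E'
from bench import ctrl
import cv2,numpy as np
np.set_printoptions(precision=4,suppress=True)
def ray(n,u,v,T=None):
    p=ctrl.camera_params(n); T=p["pose"] if T is None else T
    d=T[:3,:3]@np.array([(u-p["cx"])/p["fx"],-(v-p["cy"])/p["fy"],-1]); return T[:3,3],d/np.linalg.norm(d)
def onz(n,uv,z,T=None):
    o,d=ray(n,*uv,T); return o+d*(z-o[2])/d[2]
def tri(rs):
    A=sum(np.eye(3)-np.outer(d,d) for o,d in rs); b=sum((np.eye(3)-np.outer(d,d))@o for o,d in rs)
    x=np.linalg.solve(A,b); return x,[np.linalg.norm((np.eye(3)-np.outer(d,d))@(x-o)) for o,d in rs]
def proj(n,X,T=None):
    p=ctrl.camera_params(n); T=p["pose"] if T is None else T
    c=T[:3,:3].T@(np.asarray(X)-T[:3,3]); return np.array([p["cx"]-p["fx"]*c[0]/c[2],p["cy"]+p["fy"]*c[1]/c[2]])
E
python3 - <<'E'
from h import *
print("block top", [onz("scene",u,.105) for u in [(192.8,196.6),(262.8,154.5)]],[onz("side",u,.105) for u in [(321.4,266.8),(416.8,265)]])
print("elbow",tri([ray("scene",251.4,203.8),ray("side",363.2,243.2)]))
print("tip",tri([ray("scene",219.3,210.3),ray("side",399.5,233.2)]))
print("tray",[onz("side",u,.028) for u in [(295,122),(362,109),(396,180),(318,193)]])
print("tray sc",[onz("scene",u,.028) for u in [(285,335),(342,262),(460,325)]])
print("cleaner top front", [onz("scene",u,.2) for u in [(93,117),(257,95)]],[onz("side",u,.2) for u in [(280,292),(487,287)]])
E
```

```text
block top [array([ 0.6292, -0.0691,  0.105 ]), array([ 0.4922, -0.042 ,  0.105 ])] [array([ 0.4942, -0.0524,  0.105 ]), array([ 0.6288, -0.0814,  0.105 ])]
elbow (array([ 0.5701, -0.0056,  0.073 ]), [np.float64(0.002232807834724765), np.float64(0.002232807834724733)])
tip (array([ 0.6231, -0.0189,  0.1007]), [np.float64(0.001503315138908818), np.float64(0.0015033151389088942)])
tray [array([0.5283, 0.353 , 0.028 ]), array([0.6786, 0.3601, 0.028 ]), array([0.6834, 0.1451, 0.028 ]), array([0.5326, 0.1483, 0.028 ])]
tray sc [array([0.6949, 0.1692, 0.028 ]), array([0.547 , 0.1654, 0.028 ]), array([0.5318, 0.3626, 0.028 ])]
cleaner top front [array([ 0.652 , -0.2377,  0.2   ]), array([ 0.4615, -0.0677,  0.2   ])] [array([ 0.4284, -0.1303,  0.2   ]), array([ 0.6638, -0.1795,  0.2   ])]
```

```bash
cat >> h.py <<'E'
YAW=np.radians(-11.7)
h_=np.array([np.cos(YAW),np.sin(YAW),0]); n_=np.array([-np.sin(YAW),np.cos(YAW),0]); Z=np.array([0,0,1.])
C=np.array([0.5701,-0.0056,0.074])  # lever plane point on axis
def tool(th,sgn=1,off=30,h=h_,n=n_):
    """tool orientation for lever angle th; pointing angle = th+180+off deg in (h,z)"""
    a=np.radians(th+180+off); y=np.cos(a)*h+np.sin(a)*Z; x=sgn*n
    return np.column_stack([x,y,np.cross(x,y)])
def pose(th,sgn=1,off=30,r=.045,back=0,C=C,h=h_,n=n_):
    R=tool(th,sgn,off,h,n); t=np.radians(th)
    return C+r*(np.cos(t)*h+np.sin(t)*Z)+R[:,1]*(.019-back),R
E
python3 - <<'E'
from h import *
print("cleaner corner",tri([ray("scene",93,117),ray("side",487,287)]),tri([ray("scene",257,95),ray("side",280,292)]))
for off in (10,20,30,45):
  for s in (1,-1):
    print(off,s)
    for th in (30,60,90): print("  ",th,ctrl.ik(*pose(th,s,off)))
    print("   back",ctrl.ik(*pose(30,s,off,back=.1)), "tray",ctrl.ik(np.array([.61,.2,.1]),tool(90,s,off)))
E
```

```text
cleaner corner (array([ 0.6585, -0.1943,  0.2269]), [np.float64(0.008239062749950482), np.float64(0.008239062749950348)]) (array([ 0.4272, -0.1074,  0.1603]), [np.float64(0.001865850340167944), np.float64(0.0018658503401678993)])
10 1
   30 [ -8.4095  62.9799  39.3626   3.18   127.5683 -85.9434]
   60 [ -7.6207  41.5749  69.4873   1.3944  88.8914 -86.193 ]
   90 [ -5.9208  25.6122  99.4722  -1.4176  44.9742 -83.3051]
   back None tray [ 15.5492  30.8262  88.7027  -5.8142  51.7058 -59.4955]
10 -1
   30 [ -8.4095  62.9799  39.3626   3.18   127.5683  94.0566]
   60 [-7.6207 41.5749 69.4873  1.3944 88.8914 93.807 ]
   90 [-5.9208 25.6122 99.4722 -1.4176 44.9742 96.6949]
   back None tray [ 15.5492  30.8262  88.7027  -5.8142  51.7058 120.5045]
20 1
   30 [ -8.2334  56.2588  48.6539   2.4582 115.0154 -86.303 ]
   60 [ -7.2375  36.0913  78.5735   0.8003  75.3069 -85.808 ]
   90 [ -5.1252  23.31   108.3972  -4.7084  28.4952 -79.6784]
   back [ -8.4804  59.4593  29.0743   2.7581 131.3888 -85.7082] tray [ 18.7576  28.6622  97.1414 -16.3847  37.923  -48.0174]
20 -1
   30 [ -8.2334  56.2588  48.
[... 721 characters left out ...]
 [ -4.1536  23.1288 117.2638 -21.0935  10.5129 117.3147]
   back [ -8.2252  50.2171  43.1486   1.9418 116.5755  93.8791] tray [ 22.4214  28.3974 105.0719 -39.2122  26.3371 156.5808]
45 1
   30 [ -7.5402  40.9751  72.1167   1.0867  81.8719 -86.1351]
   60 [ -5.8221  26.1933 101.34    -2.4916  37.5682 -82.3457]
   90 [ -2.3534  29.1935 130.2074 195.8557  24.855   82.187 ]
   back [ -7.6887  37.8761  62.1659   1.0412  94.922  -86.0356] tray None
45 -1
   30 [-7.5402 40.9751 72.1167  1.0867 81.8719 93.8649]
   60 [ -5.8221  26.1933 101.34    -2.4916  37.5682  97.6543]
   90 [ -2.3534  29.1935 130.2074 195.8557  24.855  -97.813 ]
   back [-7.6887 37.8761 62.1659  1.0412 94.922  93.9644] tray None
```

```bash
python3 - <<'E'
from h import *
ctrl.command_gripper(.5)
print(ctrl.current_grip_width())
ctrl.goto([.55,.12,.36],tool(60,1,20))
P,R=pose(30,1,20,back=.07); P[2]+=.015
ctrl.move_l(P,vel=.2,ori=R)
p=ctrl.current_tool_pos();r=ctrl.current_eef_rot()
im=ctrl.read_camera("wrist"); print(p,r,ctrl.current_t(),ctrl.current_contact_force())
T=np.eye(4);T[:3,:3]=r;T[:3,3]=p;T=T@ctrl.camera_params("wrist")["T_tool_cam"];np.save("T1.npy",T)
cv2.imwrite("pics/w1.png",im)
g=cv2.resize(im[100:400,120:520],None,fx=2,fy=2,interpolation=2)
cv2.imwrite("pics/w1c.png",np.clip(g*1.6,0,255).astype(np.uint8))
for th,rr in((30,0),(30,.045),(30,.062)):
    t=np.radians(th);print(proj("wrist",C+rr*(np.cos(t)*h_+np.sin(t)*Z),T))
E
```

```text
0.5027735397564487
[ 0.6405 -0.0198  0.1515] [[ 0.2023 -0.6282 -0.7513]
 [ 0.9793  0.13    0.1551]
 [ 0.0002 -0.7671  0.6415]] 4.5667 [ 0.4787 -0.4292  1.3058]
[323.7033 184.3885]
[323.6926 213.8641]
[323.6878 227.1162]
```

View pics/w1c.png

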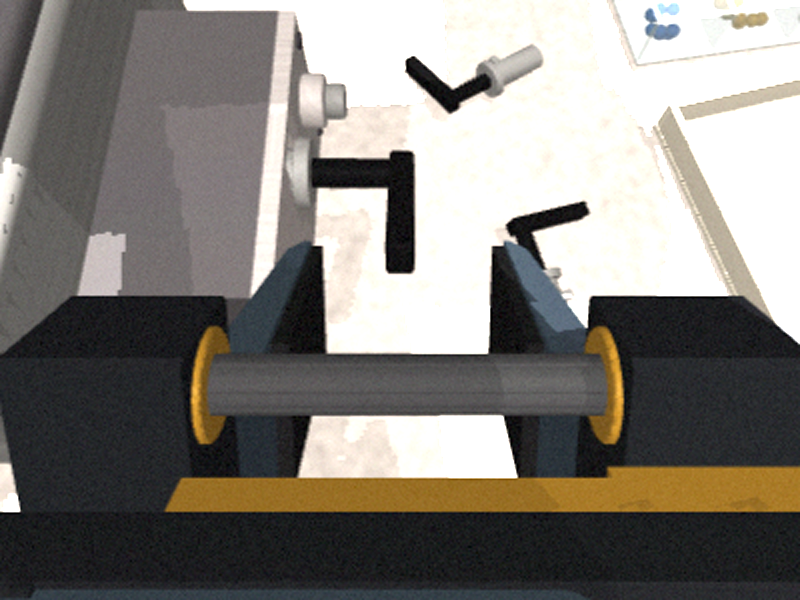

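```bash
python3 - <<'E'
from h import *
T=np.load("T1.npy")
P=onz("wrist",(320.5,186.5),.075,T); print("axis@bar",P, "vs C: h,n",(P-C)@h_,(P-C)@n_)
print(tri([ray("scene",251.4,203.8),ray("side",363.2,243.2),ray("wrist",320.5,186.5,T)]))
# tip mid of end edge, black bar segmentation in wrist image
im=cv2.imread("pics/w1.png").max(2); m=(im<22).astype(np.uint8)
s=m[170:240,270:335]; 
for v in (180,184,188,192,200,210,220,230,234,236,238): print(v,[270+int(x) for x in np.flatnonzero(m[v,270:335])[[0,-1]]] if m[v,270:335].any() else None)
for c in (285,295,305): r=np.flatnonzero(m[165:210,c]); print(c,165+r.min() if len(r) else None,165+r.max() if len(r) else None)
t=np.radians(30);L=np.cos(t)*h_+np.sin(t)*Z;W=-np.sin(t)*h_+np.cos(t)*Z
for C2 in (P,):
  for w in (.008,-.008): print("tip edge",proj("wrist",C2+.062*L+w*W,T),"elbow end",proj("wrist",C2-.008*L+w*W,T))
E
```

```text
axis@bar [ 0.5722 -0.0091  0.075 ] vs C: h,n 0.002730820879809069 -0.003004277178383845
(array([ 0.5702, -0.0069,  0.0725]), [np.float64(0.003029079120082611), np.float64(0.0018748275181519015), np.float64(0.0020495964101253637)])
180 [276, 325]
184 [276, 325]
188 [276, 326]
192 [276, 325]
200 [314, 325]
210 [314, 326]
220 [313, 326]
230 [273, 326]
234 [271, 325]
236 [271, 280]
238 [270, 280]
285 180 192
295 180 192
305 180 192
tip edge [319.8182 222.1168] elbow end [320.5341 174.7429]
tip edge [319.9214 237.5327] elbow end [320.5985 188.8286]
```

```bash
sed -i 's/^C=np.array.*/C=np.array([0.5717,-0.0088,0.0748])/' h.py; python3 - <<'E'
from h import *
P,R=pose(30,1,20)
print("contact",ctrl.move_l(P,vel=.1,ori=R,contact_N=10),ctrl.current_tool_pos()-P,ctrl.current_contact_force())
f0=np.array(ctrl.current_contact_force())
ctrl.command_gripper(0.)
print("grip",ctrl.current_grip_width(),"mm",91*ctrl.current_grip_width(),ctrl.current_contact_force()-f0)
if ctrl.current_grip_width()*91>9:
  for th in range(36,61,6):
    P,R=pose(th,1,20); ctrl.move_l(P,vel=.015,ori=R)
    f=ctrl.current_contact_force()-f0; print(th,f,f@n_,ctrl.current_grip_width()*91,ctrl.current_t())
    if np.linalg.norm(f)>35: print("stop");break
cv2.imwrite("pics/s2.png",cv2.resize(ctrl.read_camera("scene")[100:270,140:370],None,fx=2,fy=2))
E
```

```text
contact False [ 0.0006 -0.      0.0006] [ 0.2953 -0.3212 -0.0937]
grip 0.1188936266768722 mm 10.81932002759537 [-0.4371  0.4492 -0.8392]
36 [-0.0014 -0.6639 -0.1028] -0.650337780393898 10.789306384242634 6.5
42 [-0.1934  0.0906 -0.0105] 0.04946423200135457 10.639292517842563 6.8417
48 [-0.3391  0.5646  0.3942] 0.48410271987358533 11.20839625306109 7.1833
54 [ 0.7886  1.5712 -0.1276] 1.6984827178759716 10.396345579714863 7.525
60 [0.0421 0.6551 0.7319] 0.6500668157714875 10.614780761216801 7.8667
```

```bash
python3 - <<'E'
from h import *
f0=np.array(ctrl.current_contact_force())
for th in range(66,91,6):
    P,R=pose(th,1,20); ctrl.move_l(P,vel=.015,ori=R)
    f=ctrl.current_contact_force()-f0; print(th,f,ctrl.current_grip_width()*91,ctrl.current_t())
    if np.linalg.norm(f)>35: print("stop");break
a=cv2.resize(ctrl.read_camera("scene")[90:260,140:370],None,fx=3,fy=3)
cv2.imwrite("pics/s3.png",np.clip(a*1.6,0,255).astype(np.uint8))
E
```

```text
66 [-0.3299 -0.2687 -0.3997] 10.736245891000705 8.2583
72 [-0.4176 -0.6694  0.2497] 11.12808744884337 8.6
78 [ 0.0276 -0.0883  0.4909] 10.331674641898012 8.9417
84 [0.4951 0.317  0.2711] 10.288779688160199 9.2833
90 [-0.4926 -0.5684  0.9801] 10.911970063671351 9.625
```

View pics/s3.png

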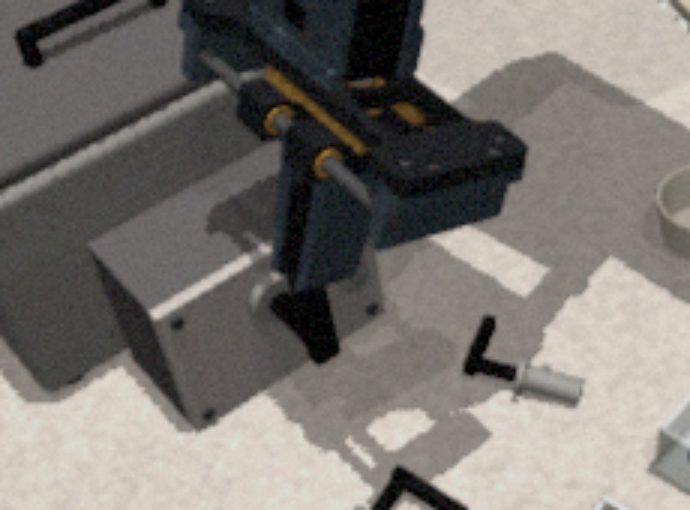

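The lever is upright between the fingers (crop (325,345) is the lower end of the lever, and the neck runs level to the port). Next I'll pull along the port axis.

```bash
python3 - <<'E'
from h import *
p0=np.array(ctrl.current_tool_pos())
for d in (.01,.03,.06,.085):
    s=ctrl.move_l(pose(90,1,20)[0]+n_*d,vel=.05,contact_N=25)
    print(d,s,(np.array(ctrl.current_tool_pos())-p0)@n_,ctrl.current_contact_force(),ctrl.current_grip_width()*91,ctrl.current_t())
    if s: break
a=cv2.resize(ctrl.read_camera("scene")[90:290,140:400],None,fx=3,fy=3)
cv2.imwrite("pics/s4.png",np.clip(a*1.6,0,255).astype(np.uint8))
E
```

```text
0.01 False 0.01033719718246517 [ 0.4965 -0.596   1.0553] 10.715639524043498 10.025
0.03 False 0.03028014619671222 [ 0.7891  0.2481 -0.374 ] 10.362148099221612 10.575
0.06 False 0.06011918028799952 [ 0.29   -0.3668 -2.2392] 10.926919422480866 11.325
0.085 False 0.08521418472596498 [-0.3971 -0.3382 -2.0659] 10.664521835650588 11.975
```

View pics/s4.png

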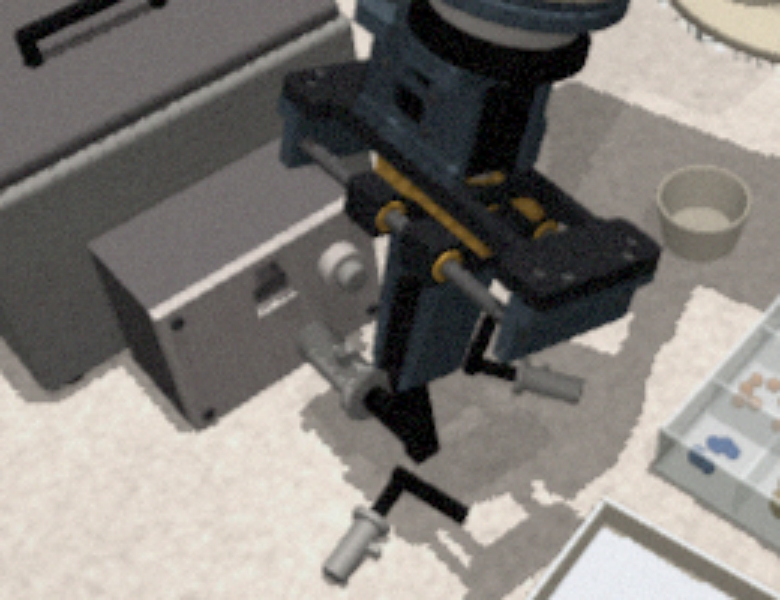

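The plug is fully out: the steel shank is hanging in front of the open port at crop (345,365), and the white cap is still on the block. Next I'll carry it over the tray and lower it until it touches.

```bash
python3 - <<'E'
from h import *
P,R=pose(90,1,20); dP=P-C
tray=np.array([.610,.259,0]); L=tray+.045*n_
A=np.array(ctrl.current_tool_pos()); A[2]+=.05; ctrl.move_l(A,vel=.15)
B=L+dP; B[2]=A[2]; ctrl.move_l(B,vel=.15)
B[2]=dP[2]+.040; ctrl.move_l(B,vel=.1)
print(ctrl.current_t(),ctrl.current_contact_force(),ctrl.current_grip_width()*91)
a=ctrl.read_camera("side"); a=cv2.resize(a[60:240,200:440],None,fx=2,fy=2)
b=ctrl.read_camera("scene"); b=cv2.resize(b[200:400,230:500],None,fx=1.45,fy=1.45)
c=np.zeros((600,800,3),np.uint8); c[:360,:480]=a;c[300:300+b.shape[0],800-b.shape[1]:]=b
cv2.imwrite("pics/s5.png",np.clip(c*1.5,0,255).astype(np.uint8))
E
```

```text
15.2 [ 0.8969 -0.5391 -2.823 ] 10.544084968891745
```

View pics/s5.png

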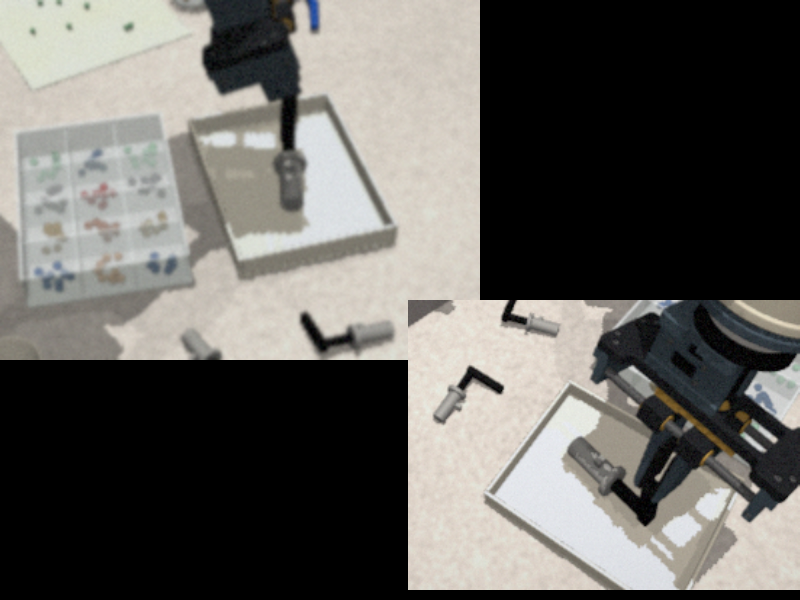

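The plug is over the middle of the plain tray (side crop (290,180)), level and clear of the walls. Next I'll lower it to contact.

```bash
python3 - <<'E'
from h import *
P,R=pose(90,1,20); z0=P[2]-C[2]
B=np.array(ctrl.current_tool_pos()); f0=ctrl.current_contact_force()
B[2]=z0+.012
s=ctrl.move_l(B,vel=.015,contact_N=5)
p=np.array(ctrl.current_tool_pos()); print("contact",s,"axis z",p[2]-z0,ctrl.current_contact_force()-f0,ctrl.current_t())
a=ctrl.read_camera("side")
if s:
    ctrl.sleep(.2); print(ctrl.current_contact_force()-f0)
    ctrl.command_gripper(.4); ctrl.sleep(.4)
    p=np.array(ctrl.current_tool_pos())
    ctrl.move_l(p-R[:,1]*.12,vel=.1); ctrl.move_l(np.array(ctrl.current_tool_pos())+[-.1,0,.08],vel=.2)
    ctrl.sleep(.5)
b=ctrl.read_camera("side");d=ctrl.read_camera("scene")
c=np.zeros((600,800,3),np.uint8)
r=lambda i,x:cv2.resize(i,None,fx=x,fy=x)
for (y,x,i) in((0,0,r(a[80:220,280:420],2)),(0,300,r(b[80:220,280:420],3)[:300]),(300,0,r(d[200:400,230:500],1.5))):
    c[y:y+i.shape[0],x:x+i.shape[1]]=i
cv2.imwrite("pics/s6.png",np.clip(c*1.5,0,255).astype(np.uint8)); print(ctrl.current_t(),ctrl.current_contact_force())
E
```

```text
contact True axis z 0.021956348915483516 [-0.4947  0.2799  4.1527] 16.4667
[-1.187   0.433   5.9078]
20.4417 [ 0.7404 -0.0245 -1.3062]
```

View pics/s6.png

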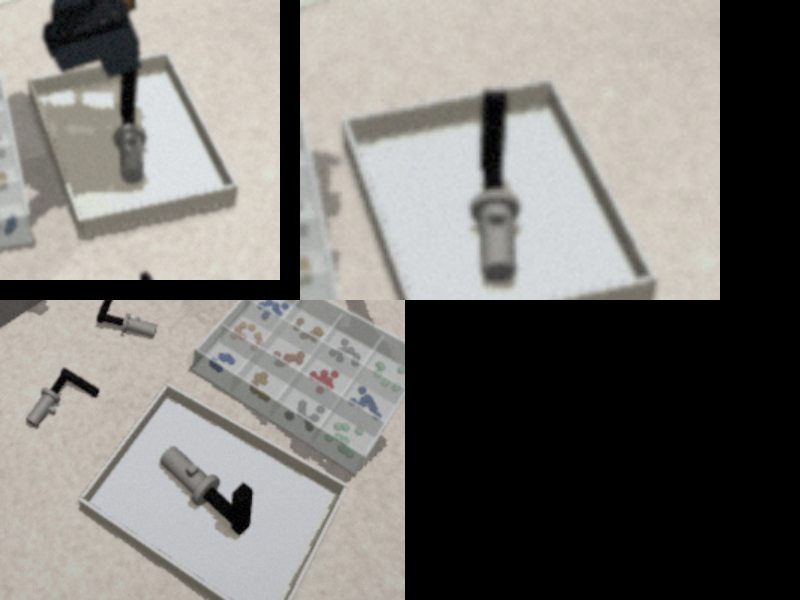

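The plug is resting on the tray floor, free of the gripper (scene crop (205,490)). Contact came at an axis height of 22 mm, against 21 mm expected. I'll hand it in.

```bash
python3 - <<'E'
from h import *
a=ctrl.read_camera("side").astype(int); ctrl.sleep(.5); b=ctrl.read_camera("side").astype(int)
print("change in tray",np.abs(a-b)[100:200,290:400].mean(), ctrl.current_t())
print(ctrl.sign_off())
E
```

```text
change in tray 1.8415151515151515 21.0417
the job is handed in; nothing more can be done
None
```

The drain plug is out of the cleaner and lying in the plain tray. The job was handed in at about 21 s of the 45 s allowed.

- **Unscrewing:** I gripped the lever of the plug in the port, the largest of three look-alikes, and swung it from 30° to 90°. Force changes stayed under about 2 N.
- **Drawing out:** I pulled it 85 mm straight along the port axis with no snag. The fixed cap stayed on the block.
- **Placing:** I lowered it until it touched the tray floor, with its axis at 22 mm against about 21 mm expected. I opened the gripper only then and backed away.

**Last checks:** The final pictures show the plug resting near the middle of the tray, clear of the gripper, with its lever still standing up. Two pictures 0.5 s apart differed only slightly (1.8 grey levels on average), which I took as camera noise and no movement. Two measurements disagreed slightly: the grip width read about 10.7 mm on the 12 mm bar, and the camera views differed by up to about 1.5 cm on the block and tray positions. Neither caused trouble.

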